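Used battery pack through the spring flap

ROBOT

A 7-joint arm with a two-finger parallel gripper is mounted at the origin on the work surface. World frame = base frame: x ahead of the robot, y to its left, z up, the work surface at z = 0. Lengths are in mm, angles in rad, forces in N, time in s.
With the tool pointing down it reaches from about 400 to 925 mm from the base axis. Payload 5.6 kg.
Tool frame: the origin (TCP) lies at the very end of the fingers, on their centre line; the grasp point (between the pads) lies 19 mm behind it; z points along the fingers, y is the direction in which the jaws open and shut (so a half turn about z gives the same grasp; the last joint's range is limited). The gripper opens to 85 mm and grips with 20 to 120 N. Pads are 22 mm wide; open, the fingers measure 114 mm over their backs; the gripper's body (76 mm by 85 mm) begins 54 mm behind the grasp point. The pads swing forward as they close: fully open they stand 13 mm farther back than shut.
Start: joints at [-1.254, 0.468, -0.012, 1.603, 0.006, 1.071, -0.056], TCP at [228.897, 608.37, 231.29] pointing down, gripper open.
Joint ranges: [-2.53, 2.53], [-0.31, 2.02], [-1.57, 1.55], [0.28, 2.44], [-1.29, 4.43], [0.15, 1.84], [-2.92, 2.92]. Speed limits (rad/s): [2.57, 2.57, 3.14, 3.14, 3.14, 3.14, 3.14].

INTERFACE

Orientations are given as a 3x3 rotation matrix whose columns are the frame's x, y, z axes.
In Python, from bench import telemetry, read_camera, calibration, job, search_frame, regions_of, pinpoint gives the robot as it stands.
- The arm moves only by the tool arm_command, never from a script. Its argument "motion" is a list of rows, each a list of 7 numbers: the shift along the world's x, y, z in m, then the turn, a rotation vector about the world's x, y, z in rad, then the finger opening in m, from 0 to 0.0854. A call has 1 to 20 rows; each row is the pose to reach, as a shift and turn from the pose commanded when the call began; what a row does not reach only later rows make up. A row lasts 1/10 s, in which the tool goes at most 50 mm and 8.59 degrees, less where a joint would pass 70% of its speed; a pose out of reach is approached as far as the arm can. A call with a gripper value outside its range is refused whole. The fingers move at their own pace and stop on an object; "force" is the grip in N (left out, the last holds). Time passes only in rows, so rows that repeat a pose let the fingers close. It gives the time, the measured TCP pose, the force and the opening at its end, in the units of the state.
- telemetry.state(): the state, without advancing time (a new reading comes with each control period).
- read_camera(name): name is "side" or "top"; returns (picture, depth): 384x512x3 uint8, red, green, blue; 384x512 float32, mm along the optical axis (not along the pixel's ray), 0 where there is no reading.
- calibration(name): a dict with "fx", "fy", "cx", "cy" (pixels), "view" (4x4, takes a point from world to camera coordinates). Camera axes: x right, y up, looking along -z (the intrinsics and any distortion apply to the point x, -y, -z); pixel columns grow to the right and rows downward; lengths in mm; the calibration is good to about 2 mm. A picture is of the moment at which its call begins. calibration takes no time and is no camera call.
- job.hand_in(): hands the job in, once; it reports no verdict.
Trained networks look in the newest picture that a camera, given by its name, has taken for a name from the list of things; names that differ only in an ending like _2 or _b are one class to them, and where a whole thing is asked for, a point or a joint stands for the part that bears it (a point fixed in the world has none). Each returns a list of dicts, best first, with "confidence" (0 to 1); they miss things now and then, are a little off and sometimes report something else, mostly with a low value. They report only what shows in the picture. A call takes as long as a camera call. They do not tell look-alikes from the thing itself.
- search_frame(camera, query): "position" ([x, y, z] in mm, in world coordinates, good to about 4 mm: the middle of the surface that is visible of it).
- regions_of(camera, query): "region" (384x512 bool, what is visible of it).
- pinpoint(camera, query): "position" ([x, y, z] in mm, in world coordinates, good to about 4 mm: a listed point, or the origin of a listed thing).
The state is a dict: "time": time; "joint_positions": joint angles; "joint_velocities": joint speeds; "tau": joint torques, N m; "ee_pos": TCP position; "tcp_rot": TCP orientation; "contact_force": force on the tool from outside, world axes, zero at the start; "torque": the same for the moment, N m; "opening": finger opening in mm.
Only numpy, scipy, OpenCV 4.12 (cv2) and the standard library are available. Lean on these libraries where they do the work, as an engineer would, in place of code of your own. Each camera call takes 0.05 s, during which the arm holds its last target.

TASK

Push the self-closing spring flap of the battery return bay open with one fingertip and, while that finger still holds the flap open, push the used battery pack along its lane and through the doorway with the other finger. Go on until the pack lies completely inside the bay and the flap has swung shut behind it. Only push: the pack must not be lifted or tipped over, and the other things on the bench must be left where they are.

Things in the scene. Friction and masses are not known exactly. Their poses are not given: they have to be found in the camera images.
- bay: Battery return bay: low open-topped sheet-metal fixture, fixed to the bench. Origin: bench level, in the doorway's plane, on the middle line of the pack's lane. x = direction of the pack's travel (x<0 lane, 0 doorway, x>0 bay), y = left of travel, z up. Floor plate 4 mm thick, x -170 to 230, y -29 to 95 (mm). No roof or crossbar: fingers pointing down can pass from lane to bay.
- lane (a point): Middle of the pack's lane, on its floor, at bay (-90, 0, 4) mm, axes as the bay. The lane is 50 mm wide: right wall with inner face at bay y=-25 (x -165 to 225, top at z=36), left a low rail at y 25 to 28 (x -160 to -20, top at z=14). Left of the rail (y 28 to 95, x<0) is bare floor, free for the finger that pushes the flap.
- inside (a point): Point on the bay's floor beyond the doorway, at bay (110, 0, 4) mm. Walls round the bay, tops at z=36: right inner face at bay y=-25, left y=88 (x 2 to 227), end x=226. No rail in here. A pack whose rear end is beyond bay x=88 is clear of the flap wherever it stands; pushed off-centre it can drift left in here.
- hinge (a point): Hinge axis of the flap (upright), at bay (0, 75, 41) mm. Beside it a steel post 12 x 12 mm, 52 mm tall, centred at bay x=4, y=84.
- flap_edge (a point): Free edge of the flap (its top part), 88 mm from the hinge, 41 mm above the bench; when shut at bay x=0, y=-13. A finger that pushes along +x slips off this edge after about 85 mm of advance past the doorway, and the flap then closes behind it. The flap can only shut when no pack or finger stands within 88 mm of the hinge in its way.
- flap (a joint): Flap angle (rad): 0 shut, positive open, limit 1.9. Aluminium plate 3 mm thick, z 7 to 44 mm; shut it lies along bay x=0 from y=72 to -13. It swings into the bay (free edge towards +x, counter-clockwise from above). Spring 0.03 N m when shut, +0.03 per rad; shuts by itself within about 1 s. Pushed along +x at distance d from the hinge it opens about atan(advance/d): push 10 to 30 mm from the hinge.
- pack: Used battery pack: loose black plastic block 46 mm long (its x, along the lane) x 40 mm wide (y) x 32 mm tall with brass contact strip and paper label on top; 0.1 to 0.2 kg. Origin: centre of its underside. It stands in the lane before the doorway, its x axis roughly along the bay's x.
- mug: White mug, 80 mm wide, 90 mm tall, standing to the robot's right; origin at the centre of its foot. Leave alone.
- tape: Flat cardboard-coloured ring 90 mm wide, 24 mm tall, lying to the robot's left; origin at the centre of its underside. Leave alone.
- jar: Jar 60 mm wide, 85 mm tall, to the robot's right; origin at the centre of its foot. Leave alone.
- driver: Screwdriver lying on the bench to the robot's left; origin on its underside. Leave alone.
Not all that is in view belongs to the job. Several things look just like the pack: the one meant starts nearest to the robot's base.

How it is judged (in metres and radians):
On the way, in this order (a step that is already met when the one before it is completed fails the run):
1. a finger has pushed the flap open (beyond 0.8 rad) while the middle of the pack is still before the doorway (value of joint flap above 0.8 rad and contact force between the fingers and flap above 0.2 N and x of pack in the frame of bay below -0.005 m), for 0.1 s.
2. the middle of the pack passes the doorway while a finger still holds the flap open (beyond 0.8 rad) (value of joint flap above 0.8 rad and contact force between the fingers and flap above 0.2 N and x of pack in the frame of bay between -0.003 and 0.04 m), for 0.1 s.
At the end, for the whole second after the job is handed in: The pack stands flat and at rest on the bay's floor, wholly beyond the doorway (its centre more than 25 mm past it), and the flap is shut behind it (under 0.06 rad) (x of pack in the frame of bay between 0.025 and 0.215 m and y of pack in the frame of bay between -0.03 and 0.085 m and height (world z) of pack below 0.01 m and angle between pack's own z axis and vertical below 0.1 rad and value of joint flap below 0.06 rad and linear speed of pack below 0.02 m/s); the robot touches nothing.
It fails at once if the pack is lifted more than 15 mm or tipped over (height (world z) of pack above 0.019 m or angle between pack's own z axis and vertical above 0.5 rad).
It fails at once if a bystander is moved more than 20 mm (distance of any of mug, tape, jar, driver from where it was at the start of the episode above 0.02 m).
It also fails if it takes over 35 s, if anything falls off the work surface, if the arm or the gripper's body presses on something with over 40 N, if the wrist force passes 120 N, or if a joint passes its speed limit or range.

## Working session

There is one attempt and no reset: what is moved stays moved. The work goes in short steps, Python scripts to look and compute and a tool call to move; the robot and the scene stay as the last step left them, time stands still between calls to the robot, and variables do not carry over. Pictures are saved under pics/ and viewed, and the job is handed in when it is done.

Besides the shell and the picture viewer there is one more tool, called after ">>>" as name([rows], argument=value, ...), one row to a line, values as JSON. arm_command: Moves the arm, as the interface text tells. Its arguments: {"type":"object","properties":{"motion":{"type":"array"},"force":{"type":"number"}},"required":["motion"]}

```bash
ls; mkdir -p pics; cat > h.py <<'E'
import numpy as np, cv2
from bench import telemetry, read_camera, calibration, job, search_frame, regions_of, pinpoint
def w2p(name,P):
    c=calibration(name);V=np.array(c["view"]);p=V@np.append(P,1.0);x,y,z=p[0],-p[1],-p[2]
    return c["fx"]*x/z+c["cx"],c["fy"]*y/z+c["cy"]
def p2w(name,u,v,d):
    c=calibration(name);V=np.array(c["view"]);x=(u-c["cx"])/c["fx"]*d;y=(v-c["cy"])/c["fy"]*d
    return (np.linalg.inv(V)@np.array([x,-y,-d,1]))[:3]
E
python3 - <<'E'
from h import *
for n in("top","side"):
    im,d=read_camera(n);cv2.imwrite(f"pics/{n}0.png",im[:,:,::-1]);np.save(f"{n}0.npy",d)
    c=calibration(n);print({k:np.round(v,3).tolist() for k,v in c.items()})
    for q in("bay","lane","inside","hinge","flap_edge","pack"):
        print(n,q,[(np.round(r["position"],1).tolist(),round(r["confidence"],2)) for r in pinpoint(n,q)])
s=telemetry.state();print(s["time"],s["ee_pos"],np.round(s["tcp_rot"],3),s["opening"])
E
```

```text
pics
{'fx': 387.284, 'fy': 387.284, 'cx': 253.475, 'cy': 190.628, 'view': [[-0.024, -1.0, -0.019, 14.963], [0.997, -0.025, 0.076, -588.486], [-0.076, -0.017, 0.997, -1110.352], [0.0, 0.0, 0.0, 1.0]]}
top bay [([584.0, 21.5, -0.2], 0.65)]
top lane [([670.8, 8.3, 3.2], 0.82), ([385.9, -418.1, -1.5], 0.65)]
top inside [([470.5, 31.3, 3.1], 0.69)]
top hinge [([575.4, -54.4, 39.0], 0.84)]
top flap_edge [([584.9, 32.1, 42.4], 0.65)]
top pack [([743.9, -314.6, 0.7], 0.76), ([686.6, 3.6, 6.9], 0.65), ([749.8, -170.9, 3.3], 0.53), ([757.0, 161.2, -0.7], 0.48)]
{'fx': 424.152, 'fy': 424.152, 'cx': 253.716, 'cy': 196.108, 'view': [[0.824, -0.567, 0.002, -472.848], [0.315, 0.461, 0.83, -207.687], [-0.471, -0.683, 0.558, -857.088], [0.0, 0.0, 0.0, 1.0]]}
side bay [([591.3, 17.8, 0.1], 0.94)]
side lane [([678.6, 7.9, 5.9], 0.71), ([386.4, -416.9, 2.8], 0.64), ([582.7, 30.6, 40.5], 0.21)]
side inside [([471.9, 30.3, 4.0], 0.82)]
side hinge [([573.3, -54.2, 39.0], 0.75)]
side flap_edge [([584.4, 31.9, 39.2], 0.46)]
side pack [([739.6, -313.5, -2.4], 0.94), ([748.8, -175.2, -2.2], 0.88), ([571.3, 364.2, 2.7], 0.57), ([682.1, 0.9, 2.8], 0.51), ([753.4, 159.0, 1.4], 0.45)]
0.7 [228.94242934 608.38336812 231.35558046] [[-0.936  0.352  0.   ]
 [ 0.352  0.936  0.   ]
 [-0.     0.    -1.   ]] 85.54813520414523
```

View pics/top0.png

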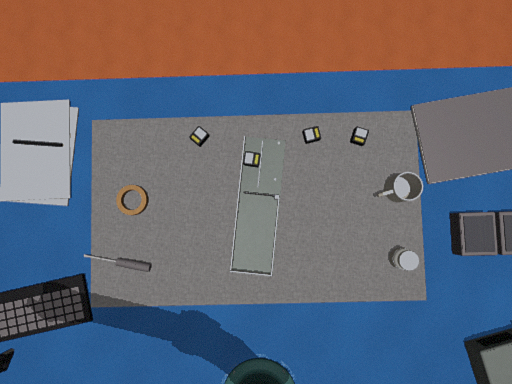

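View pics/side0.png

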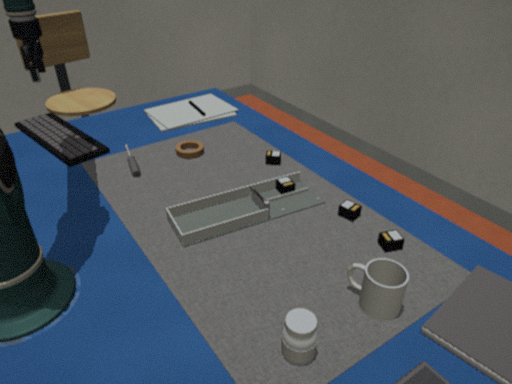

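Four pack look-alikes show in top view: (252,159), (200,136), (311,134), (360,135). The one at (252,159) is nearest the base, at about 684 mm against 760 or more for the rest, and it is the only one in the lane. Next I'll fit the bay frame and check it with an overlay crop.

```bash
cat > fit.py <<'E'
from h import *
B=np.array([[0,0],[-90,0],[110,0],[0,75],[0,-13]],float)
W=np.array([[587.6,19.6],[674.7,8.1],[471.2,30.8],[574.4,-54.3],[584.6,32.0]])
bc,wc=B.mean(0),W.mean(0)
H=(B-bc).T@(W-wc);U,S,Vt=np.linalg.svd(H);R=(Vt.T@np.diag([1,np.linalg.det(Vt.T@U.T)])@U.T);t=wc-R@bc
if __name__=="__main__":
    print(R,t,np.degrees(np.arctan2(R[1,0],R[0,0])));print(W-(B@R.T+t))
    def ov(n,im,segs,s,x0,y0,fn):
        c=im[y0[0]:y0[1],x0[0]:x0[1],::-1];c=cv2.resize(c,None,fx=s,fy=s,interpolation=cv2.INTER_CUBIC)
        cv2.imwrite("pics/raw_"+fn,c);c=c.copy()
        for pts in segs:
            q=[]
            for p in pts:
                u,v=w2p(n,np.append(R@np.array(p[:2])+t,p[2]));q.append([(u-x0[0]+.5)*s,(v-y0[0]+.5)*s])
            cv2.polylines(c,[np.int32(q)],False,(0,0,255),1)
        cv2.imwrite("pics/"+fn,c)
    segs=[[(-165,-25,36),(225,-25,36)],[(-160,28,14),(-20,28,14)],[(2,88,36),(227,88,36)],[(226,-25,36),(226,88,36)],[(0,75,44),(0,-13,44)],[(-170,-29,4),(-170,95,4),(0,95,4)],[(-2,78,52),(10,78,52),(10,90,52),(-2,90,52),(-2,78,52)]]
    im,d=read_camera("top");ov("top",im,segs,5,(220,300),(125,285)if 0 else (125,240),"ov_top.png")
    im,d=read_camera("side");ov("side",im,segs,4,(160,340),(150,260),"ov_side.png")
E
python3 fit.py
```

```text
[[-0.99354005 -0.11348203]
 [ 0.11348203 -0.99354005]] [583.88133735  19.1059685 ] 173.48392148310523
[[ 3.71866265  0.4940315 ]
 [ 1.40005823 -0.79258593]
 [-3.39193195 -0.78899163]
 [-0.97018521  1.10953519]
 [-0.75660372 -0.02198913]]
```

View pics/ov_top.png

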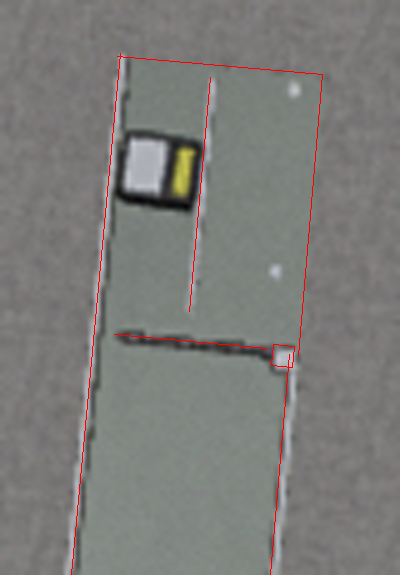

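View pics/ov_side.png

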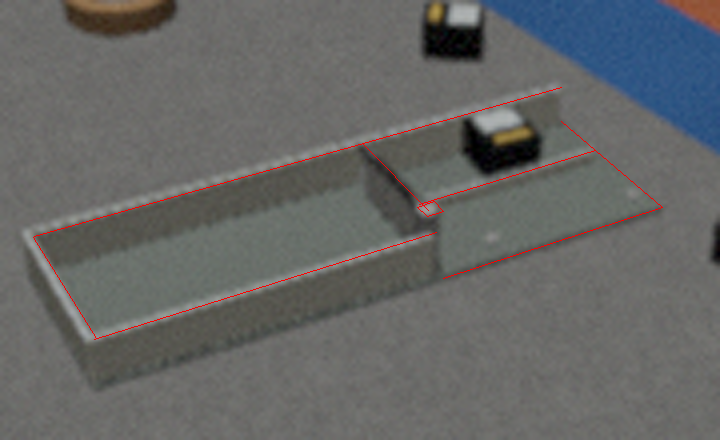

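View pics/raw_ov_top.png

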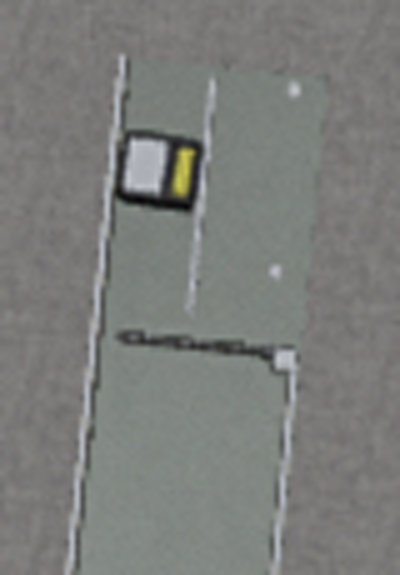

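The overlay fits the bay's walls, rail, post and flap to about 1–2 mm. The pack is at crop (160,170), between the right wall and the rail. Now I'll measure its pose and work out the finger positions.

```bash
cat > plan.py <<'E'
from fit import *
d=np.load("top0.npy");im=cv2.imread("pics/top0.png")
vs,us=np.mgrid[145:172,238:268]
pts=np.array([np.r_[p2w("top",u,v,d[v,u])] for u,v in zip(us.ravel(),vs.ravel()) if d[v,u]>0])
bp=(pts[:,:2]-t)@R
top=(pts[:,2]>28)&(bp[:,1]>-21)&(bp[:,1]<26)
p=bp[top];print(top.sum(),p.min(0),p.max(0),(p.min(0)+p.max(0))/2,pts[top,2].mean(),cv2.minAreaRect(np.float32(p)))
fl=(pts[:,2]<12);print("floor z",np.median(pts[fl,2]))
th=np.radians(60);u=np.array([np.sin(th),np.cos(th)])
for Px in(-160,):pass
E
python3 plan.py
python3 - <<'E'
import numpy as np
import sys;sys.path.insert(0,'.')
E
python3 -c "
import cv2
a=cv2.imread('pics/side0.png')[170:200,265:305];cv2.imwrite('pics/packside.png',cv2.resize(a,None,fx=10,fy=10,interpolation=cv2.INTER_CUBIC))"
```

```text
213 [-119.98488634  -20.36526337] [-79.05462794  25.83259986] [-99.51975714   2.73366824] 35.60568527324842 ((-100.00576782226562, 2.984172821044922), (45.66750717163086, 40.23858642578125), 87.12200927734375)
floor z 3.3854032093872775
```

View pics/packside.png

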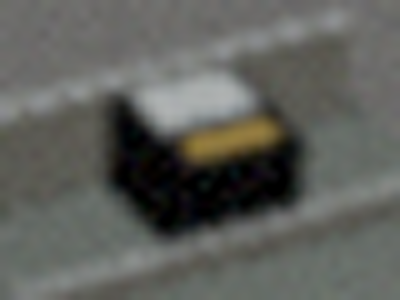

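```bash
cat > pk.py <<'E'
from fit import *
import sys
def backproj(n,u,v,z):
    a=p2w(n,u,v,500);b=p2w(n,u,v,1500);s=(z-a[2])/(b[2]-a[2]);return a+s*(b-a)
if __name__=="__main__":
    for n in("top","side"):
        im,d=read_camera(n)
        for q in regions_of(n,"pack"):
            m=q["region"];c=cv2.findContours(m.astype(np.uint8),0,1)[0];
            vs,us=np.nonzero(m);P=np.array([p2w(n,u,v,d[v,u]) for u,v in zip(us,vs) if d[v,u]>0])
            b=(P[:,:2]-t)@R
            print(n,round(q["confidence"],2),us.min(),us.max(),vs.min(),vs.max(),m.sum(),P.mean(0).round(), "bay",b.min(0).round(1),b.max(0).round(1), [round(float(x),1) for x in np.percentile(P[:,2],[5,50,95])])
            if 584-250<P[:,0].mean()<760 and abs(P[:,1].mean())<60:
                pp=np.float32([ (backproj(n,u,v,36)[:2]-t)@R for u,v in zip(us,vs)]) if n=="top" else np.float32(b[P[:,2]>30])
                print(cv2.minAreaRect(pp))
                x=P[:,2]>30; print(b[x].min(0),b[x].max(0),np.median(b[x],0))
E
python3 pk.py
```

```text
top 0.74 243 260 150 167 261 [682.   5.  31.] bay [-128.8  -22.4] [-78.8  27.5] [3.9, 35.4, 39.3]
((-98.83381652832031, 2.839275360107422), (48.89060592651367, 46.7612419128418), 85.40982055664062)
[-120.18956063  -20.0523451 ] [-79.66529527  27.49019861] [-99.70450839   3.76112744]
top 0.66 351 368 127 144 243 [ 742. -313.   30.] bay [-220.7  289.9] [-170.3  344.1] [18.0, 31.6, 35.5]
top 0.57 189 209 127 146 252 [754. 156.  28.] bay [-179.3 -185.4] [-126.5 -130.8] [4.0, 30.9, 34.6]
top 0.5 302 320 125 143 284 [ 752. -172.   26.] bay [-223.2  145.8] [-163.   200.8] [0.3, 30.9, 35.6]
side 0.9 338 360 200 221 358 [ 743. -179.   24.] bay [-210.7  147.9] [-161.2  200.5] [6.6, 28.4, 34.2]
side 0.86 377 403 230 252 462 [ 734. -318.   25.] bay [-217.9  262.5] [-167.3  337.3] [6.4, 29.5, 34.1]
side 0.82 275 295 177 194 276 [677.  -0.  29.] bay [-145.3  -23.2] [-76.7  27.9] [12.5, 33.0, 38.5]
((-98.09878540039062, 5.427309036254883), (46.43258285522461, 40.763004302978516), 83.25336456298828)
[-120.69288405  -17.6566066 ] [-76.71110388  27.93908601] [-95.73301681   7.40322042]
side 0.8 265 280 151 165 205 [748. 151.  24.] bay [-177.2 -178.2] [-122.8 -127.4] [6.4, 27.8, 34.5]
side 0.33 175 202 141 158 406 [567. 356.  17.] bay [  10.9 -385.2] [  97.5 -291.8] [4.4, 19.4, 26.3]
```

```bash
python3 -c "
import cv2
a=cv2.imread('pics/top0.png')[125:172,190:375];cv2.imwrite('pics/packs.png',cv2.resize(a,None,fx=4.3,fy=4.3,interpolation=cv2.INTER_CUBIC))"
```

```text
(no output)
```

View pics/packs.png

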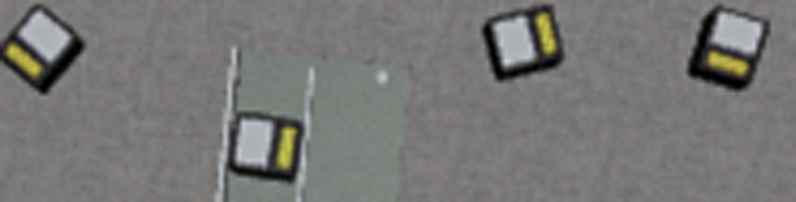

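```bash
cat > tgt.py <<'E'
from fit import *
def show(bx,by=28.7):
    s=telemetry.state();e=np.array(s["ee_pos"]);w=R@np.array([bx,by])+t
    ty=np.array(s["tcp_rot"])[:,1];a=np.degrees(np.arctan2(ty[1],ty[0]))
    ua=np.degrees(np.arctan2(R[1,0],R[0,0]))+27
    dt=(ua-a+90)%180-90
    print("t",s["time"],"target",w.round(1),"delta",(w-e[:2]).round(1),"z",e[2].round(1),"turn deg",round(dt,2),"rad",round(np.radians(dt),4),"bay now",(R.T@(e[:2]-t)).round(1),"F",np.round(s["contact_force"],1),"op",round(s["opening"],1))
E
python3 -c "
from tgt import *
show(-102.5);show(128.5);print(R[:,0])"
```

```text
t 1.0 target [682.5 -21. ] delta [ 453.6 -629.4] z 231.3 turn deg -48.89 rad -0.8533 bay now [ 419.6 -545.2] F [-0.5 -0.4 -0.1] op 85.3
t 1.0 target [453.    5.2] delta [ 224.1 -603.2] z 231.3 turn deg -48.89 rad -0.8533 bay now [ 419.6 -545.2] F [-0.5 -0.4 -0.1] op 85.3
[-0.99354005  0.11348203]
```

>>> arm_command([
  [0.025, -0.035, 0, 0, 0, -0.05, 0.085],
  [0.05, -0.07, 0, 0, 0, -0.1, 0.085],
  [0.075, -0.105, 0, 0, 0, -0.15, 0.085],
  [0.1, -0.14, 0, 0, 0, -0.2, 0.085],
  [0.126, -0.175, 0, 0, 0, -0.25, 0.085],
  [0.151, -0.21, 0, 0, 0, -0.3, 0.085],
  [0.176, -0.245, 0, 0, 0, -0.35, 0.085],
  [0.202, -0.28, 0, 0, 0, -0.4, 0.085],
  [0.227, -0.315, 0, 0, 0, -0.45, 0.085],
  [0.252, -0.35, 0, 0, 0, -0.5, 0.085],
  [0.277, -0.385, 0, 0, 0, -0.55, 0.085],
  [0.302, -0.42, 0, 0, 0, -0.6, 0.085],
  [0.328, -0.455, 0, 0, 0, -0.65, 0.085],
  [0.353, -0.49, 0, 0, 0, -0.7, 0.085],
  [0.378, -0.525, 0, 0, 0, -0.75, 0.085],
  [0.403, -0.56, 0, 0, 0, -0.8, 0.085],
  [0.428, -0.595, 0, 0, 0, -0.83, 0.085],
  [0.4536, -0.6294, 0, 0, 0, -0.8533, 0.085],
  [0.4536, -0.6294, -0.03, 0, 0, -0.8533, 0.085],
  [0.4536, -0.6294, -0.06, 0, 0, -0.8533, 0.085],
])

```text
time: 3.0
ee_pos: [683.7, -23.3, 171.3]
tcp_rot: [[-0.347, 0.938, 0.003], [0.938, 0.347, -0.001], [-0.002, 0.002, -1.0]]
contact_force: [0.2, 0.6, 0.2]
opening: 85.0
```

```bash
python3 -c "
from tgt import *
show(-102.5)"
```

```text
t 3.0 target [682.5 -21. ] delta [-1.2  2.3] z 171.3 turn deg 0.17 rad 0.0029 bay now [-104.    30.8] F [0.2 0.6 0.2] op 85.0
```

>>> arm_command([
  [0, 0, -0.03, 0, 0, 0, 0.085],
  [0, 0, -0.06, 0, 0, 0, 0.085],
  [0, 0, -0.09, 0, 0, 0, 0.085],
  [0, 0, -0.11, 0, 0, 0, 0.085],
  [0, 0, -0.12, 0, 0, 0, 0.085],
  [0, 0, -0.12, 0, 0, 0, 0.085],
])

```text
time: 3.6
ee_pos: [681.6, -20.9, 49.8]
tcp_rot: [[-0.35, 0.937, -0.003], [0.937, 0.35, -0.0], [0.001, -0.002, -1.0]]
contact_force: [-0.2, 0.7, -0.5]
opening: 84.7
```

```bash
cat > ph.py <<'E'
from tgt import *
import sys
k=sys.argv[1]
a,d=read_camera("top");b,e=read_camera("side")
np.save("d_top.npy",d)
c=cv2.resize(a[120:290,205:315],None,fx=3.5,fy=3.5,interpolation=cv2.INTER_CUBIC)
g=cv2.resize(b[120:270,150:350],None,fx=2,fy=2,interpolation=cv2.INTER_CUBIC)
o=np.zeros((max(c.shape[0],g.shape[0]),c.shape[1]+g.shape[1],3),np.uint8);o[:c.shape[0],:c.shape[1]]=c;o[:g.shape[0],c.shape[1]:]=g
cv2.imwrite(f"pics/{k}.png",o[:,:,::-1]);show(-102.5)
E
python3 ph.py hover
```

```text
t 3.7 target [682.5 -21. ] delta [-0.8  0.1] z 52.2 turn deg -0.0 rad -0.0001 bay now [-103.3   28.7] F [ 0.5  0.  -0.5] op 85.0
```

View pics/hover.png

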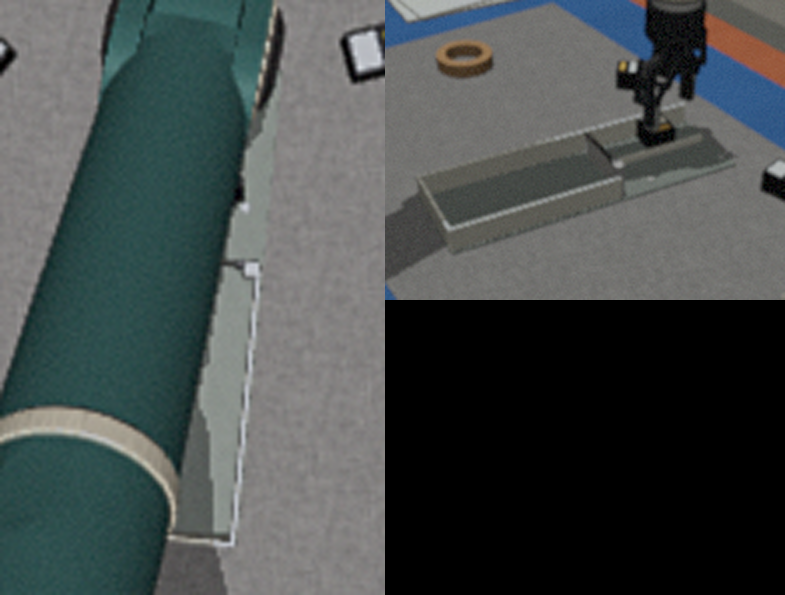

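```bash
cat > sd.py <<'E'
from tgt import *
import sys
k=sys.argv[1];tipoff=float(sys.argv[2]) if len(sys.argv)>2 else 13
b,e=read_camera("side");s=telemetry.state();T=np.array(s["ee_pos"]);Rt=np.array(s["tcp_rot"])
x0,y0,w,h,S=220,120,140,100,5
c=np.ascontiguousarray(cv2.resize(b[y0:y0+h,x0:x0+w,::-1],None,fx=S,fy=S,interpolation=cv2.INTER_CUBIC))
for sg in(1,-1):
    q=[]
    for yy,xx in((42.5,11),(42.5,-11),(57,-11),(57,11)):
        p=T+Rt@np.array([xx,sg*yy,-tipoff]);u,v=w2p("side",p);q.append([(u-x0+.5)*S,(v-y0+.5)*S])
        print(sg,"bay",(R.T@(p[:2]-t)).round(1),p[2].round(1))
    cv2.polylines(c,[np.int32(q)],True,(0,0,255),1)
cv2.imwrite(f"pics/{k}.png",c);show(-102.5)
E
python3 sd.py sd1
```

```text
1 bay [-136.4   -0.5] 65.8
1 bay [-146.4   19.1] 65.8
1 bay [-159.4   12.5] 65.9
1 bay [-149.4   -7.1] 65.9
-1 bay [-60.7  38.1] 65.6
-1 bay [-70.7  57.7] 65.6
-1 bay [-57.8  64.3] 65.6
-1 bay [-47.8  44.7] 65.6
t 3.75 target [682.5 -21. ] delta [-1.1  0.1] z 52.7 turn deg -0.01 rad -0.0001 bay now [-103.6   28.6] F [-0.6 -0.3  0.3] op 84.6
```

View pics/sd1.png

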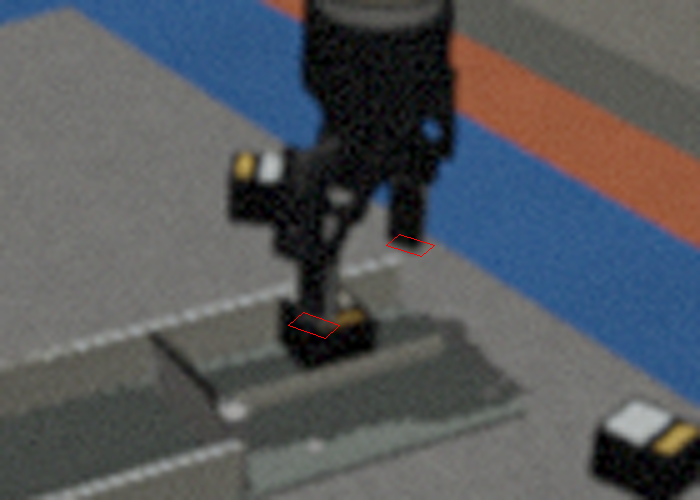

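The side view shows the rear finger tip at (405,243), behind the pack, and the front finger tip at (318,318), left of the rail and before the flap. Both match my projected tips, about 13 mm above the TCP. Lowering now.

>>> arm_command([
  [0, 0, -0.02, 0, 0, 0, 0.085],
  [0, 0, -0.036, 0, 0, 0, 0.085],
  [0, 0, -0.046, 0, 0, 0, 0.085],
  [0, 0, -0.05, 0, 0, 0, 0.085],
  [0, 0, -0.05, 0, 0, 0, 0.085],
])

```text
time: 4.25
ee_pos: [682.2, -21.1, 0.8]
tcp_rot: [[-0.35, 0.937, -0.001], [0.937, 0.35, -0.0], [0.0, -0.001, -1.0]]
contact_force: [0.2, 0.5, -0.1]
opening: 85.2
```

```bash
python3 sd.py sd2
```

```text
1 bay [-135.5   -0.3] 14.4
1 bay [-145.5   19.3] 14.4
1 bay [-158.5   12.7] 14.4
1 bay [-148.5   -6.9] 14.4
-1 bay [-59.8  38.3] 14.3
-1 bay [-69.8  57.9] 14.4
-1 bay [-56.9  64.4] 14.4
-1 bay [-46.9  44.8] 14.3
t 4.3 target [682.5 -21. ] delta [-0.2  0.1] z 1.4 turn deg -0.0 rad -0.0001 bay now [-102.7   28.8] F [1.3 0.4 0. ] op 84.8
```

View pics/sd2.png

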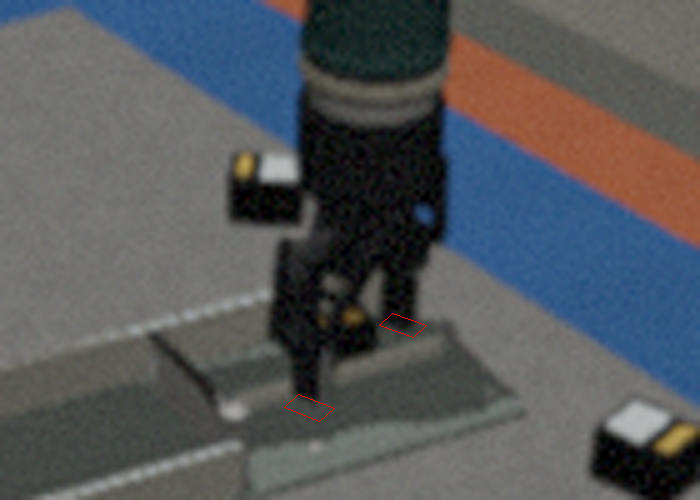

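>>> arm_command([
  [-0.005, 0.0006, -0.002, 0, 0, 0, 0.085],
  [-0.0099, 0.0011, -0.003, 0, 0, 0, 0.085],
  [-0.0149, 0.0017, -0.003, 0, 0, 0, 0.085],
  [-0.0199, 0.0023, -0.003, 0, 0, 0, 0.085],
  [-0.0248, 0.0028, -0.003, 0, 0, 0, 0.085],
  [-0.0298, 0.0034, -0.003, 0, 0, 0, 0.085],
  [-0.0348, 0.004, -0.003, 0, 0, 0, 0.085],
  [-0.0397, 0.0045, -0.003, 0, 0, 0, 0.085],
  [-0.0447, 0.0051, -0.003, 0, 0, 0, 0.085],
  [-0.0497, 0.0057, -0.003, 0, 0, 0, 0.085],
  [-0.0546, 0.0062, -0.003, 0, 0, 0, 0.085],
  [-0.0596, 0.0068, -0.003, 0, 0, 0, 0.085],
  [-0.0646, 0.0074, -0.003, 0, 0, 0, 0.085],
  [-0.0696, 0.0079, -0.003, 0, 0, 0, 0.085],
  [-0.0745, 0.0085, -0.003, 0, 0, 0, 0.085],
  [-0.0795, 0.0091, -0.003, 0, 0, 0, 0.085],
])

```text
time: 5.9
ee_pos: [603.3, -11.7, -1.4]
tcp_rot: [[-0.35, 0.937, 0.001], [0.937, 0.35, 0.0], [-0.0, 0.001, -1.0]]
contact_force: [4.2, 0.7, 0.9]
opening: 84.7
```

```bash
sed -i 's/x0,y0,w,h,S=220/x0,y0,w,h,S=185/' sd.py; python3 sd.py sd3
```

```text
1 bay [-54.4  -0.7] 11.4
1 bay [-64.4  18.9] 11.4
1 bay [-77.3  12.3] 11.4
1 bay [-67.3  -7.3] 11.4
-1 bay [21.3 37.9] 11.4
-1 bay [11.3 57.5] 11.4
-1 bay [24.3 64.1] 11.4
-1 bay [34.3 44.5] 11.4
t 5.95 target [682.5 -21. ] delta [80.4 -9.5] z -1.6 turn deg -0.01 rad -0.0002 bay now [-21.5  28.4] F [4.1 0.7 1.6] op 84.6
```

View pics/sd3.png

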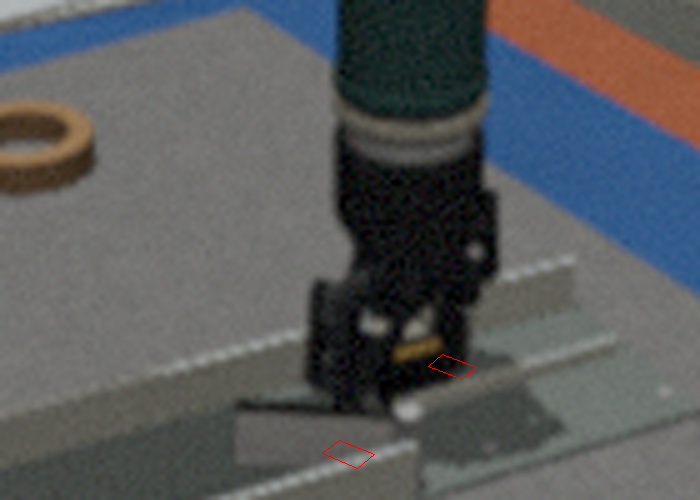

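The flap is held wide open, with its free edge at (240,405). The pack is still before the doorway, its strip at (418,348). Continuing the push.

>>> arm_command([
  [-0.005, 0.0006, 0, 0, 0, 0, 0.085],
  [-0.0099, 0.0011, 0, 0, 0, 0, 0.085],
  [-0.0149, 0.0017, 0, 0, 0, 0, 0.085],
  [-0.0199, 0.0023, 0, 0, 0, 0, 0.085],
  [-0.0248, 0.0028, 0, 0, 0, 0, 0.085],
  [-0.0298, 0.0034, 0, 0, 0, 0, 0.085],
  [-0.0348, 0.004, 0, 0, 0, 0, 0.085],
  [-0.0397, 0.0045, 0, 0, 0, 0, 0.085],
  [-0.0447, 0.0051, 0, 0, 0, 0, 0.085],
  [-0.0477, 0.0054, 0, 0, 0, 0, 0.085],
  [-0.0497, 0.0057, 0, 0, 0, 0, 0.085],
])

```text
time: 7.05
ee_pos: [552.6, -6.3, -1.8]
tcp_rot: [[-0.35, 0.937, -0.001], [0.937, 0.35, -0.0], [0.0, -0.001, -1.0]]
contact_force: [1.6, 0.7, -0.6]
opening: 84.6
```

```bash
python3 sd.py sd4; python3 ph.py ph4
```

```text
1 bay [-4.5 -0.3] 11.1
1 bay [-14.5  19.3] 11.1
1 bay [-27.4  12.7] 11.1
1 bay [-17.4  -6.9] 11.1
-1 bay [71.2 38.3] 11.2
-1 bay [61.2 57.9] 11.2
-1 bay [74.2 64.5] 11.2
-1 bay [84.1 44.9] 11.2
t 7.1 target [682.5 -21. ] delta [130.  -14.8] z -1.8 turn deg 0.0 rad 0.0 bay now [28.4 28.8] F [ 1.   0.7 -0.1] op 85.3
t 7.2 target [682.5 -21. ] delta [130.  -14.8] z -1.9 turn deg -0.0 rad -0.0 bay now [28.3 28.7] F [0.3 1.1 0.1] op 84.5
```

View pics/sd4.png

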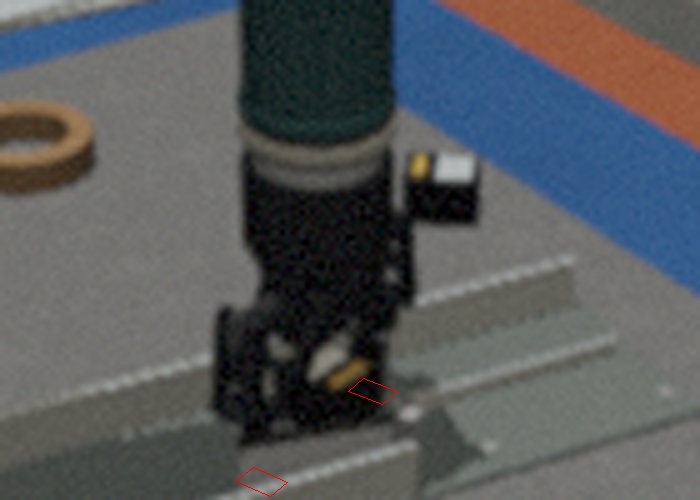

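View pics/ph4.png

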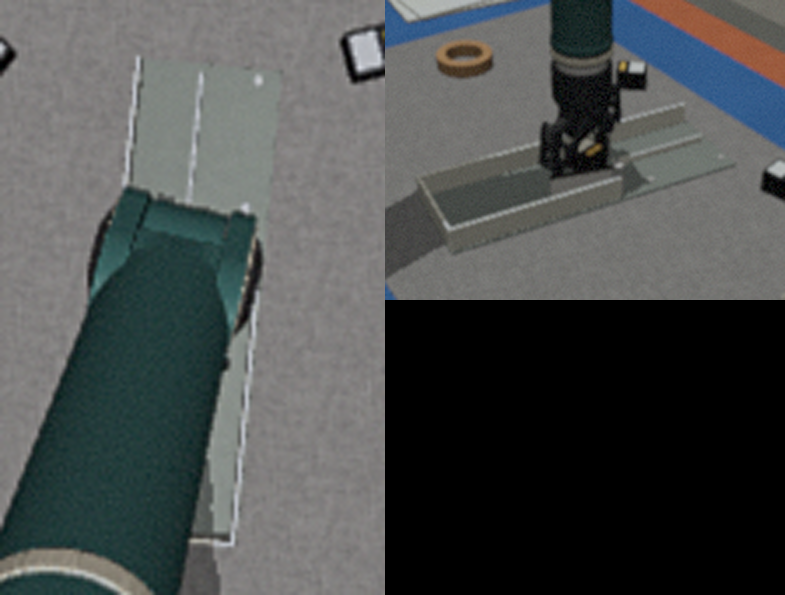

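The flap is still held open, edge at (245,440), and the pack stands in the doorway, turned a little to the left. I'll back off slightly, move the push point left to straighten it, and go on.

>>> arm_command([
  [0.005, -0.0006, 0, 0, 0, 0, 0.085],
  [0.0043, -0.0065, 0, 0, 0, 0, 0.085],
  [-0.0007, -0.0059, 0, 0, 0, 0, 0.085],
  [-0.0056, -0.0054, 0, 0, 0, 0, 0.085],
  [-0.0106, -0.0048, 0, 0, 0, 0, 0.085],
  [-0.0156, -0.0042, 0, 0, 0, 0, 0.085],
  [-0.0205, -0.0037, 0, 0, 0, 0, 0.085],
  [-0.0255, -0.0031, 0, 0, 0, 0, 0.085],
  [-0.0305, -0.0025, 0, 0, 0, 0, 0.085],
  [-0.0354, -0.002, 0, 0, 0, 0, 0.085],
  [-0.0404, -0.0014, 0, 0, 0, 0, 0.085],
  [-0.0454, -0.0008, 0, 0, 0, 0, 0.085],
])

```text
time: 8.4
ee_pos: [507.8, -7.0, -1.6]
tcp_rot: [[-0.35, 0.937, 0.001], [0.937, 0.35, -0.0], [-0.0, 0.001, -1.0]]
contact_force: [1.9, 0.7, -0.0]
opening: 84.9
```

```bash
sed -i 's/x0,y0,w,h,S=185/x0,y0,w,h,S=160/' sd.py; python3 sd.py sd5
```

```text
1 bay [40.7  5.5] 11.3
1 bay [30.7 25.1] 11.3
1 bay [17.8 18.5] 11.3
1 bay [27.8 -1.1] 11.3
-1 bay [116.5  44.1] 11.3
-1 bay [106.5  63.7] 11.3
-1 bay [119.4  70.3] 11.3
-1 bay [129.4  50.7] 11.3
t 8.45 target [682.5 -21. ] delta [175.6 -14.1] z -1.7 turn deg -0.0 rad -0.0001 bay now [73.6 34.6] F [ 1.2 -0.3  0.6] op 85.0
```

View pics/sd5.png

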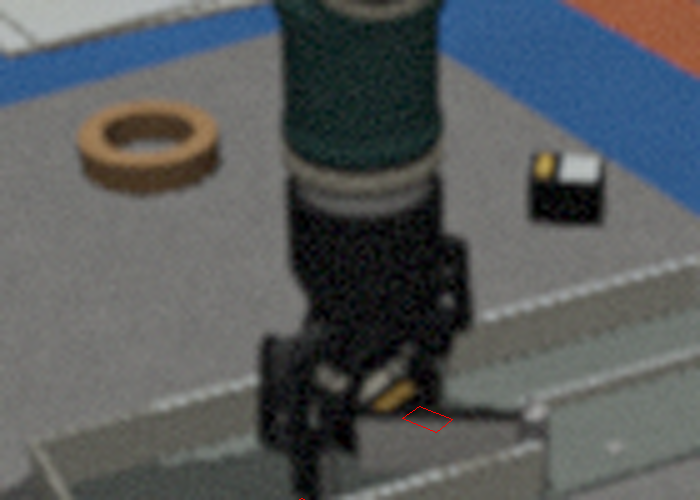

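>>> arm_command([
  [-0.005, 0.0006, 0, 0, 0, 0, 0.085],
  [-0.0099, 0.0011, 0, 0, 0, 0, 0.085],
  [-0.0149, 0.0017, 0, 0, 0, 0, 0.085],
  [-0.0199, 0.0023, 0, 0, 0, 0, 0.085],
  [-0.0248, 0.0028, 0, 0, 0, 0, 0.085],
  [-0.0298, 0.0034, 0, 0, 0, 0, 0.085],
  [-0.0348, 0.004, 0, 0, 0, 0, 0.085],
  [-0.0397, 0.0045, 0, 0, 0, 0, 0.085],
  [-0.0447, 0.0051, 0, 0, 0, 0, 0.085],
  [-0.0497, 0.0057, 0, 0, 0, 0, 0.085],
  [-0.0546, 0.0062, 0, 0, 0, 0, 0.085],
  [-0.0596, 0.0068, 0, 0, 0, 0, 0.085],
  [-0.0596, 0.0068, 0, 0, 0, 0, 0.085],
])

```text
time: 9.75
ee_pos: [447.0, -0.2, -1.8]
tcp_rot: [[-0.35, 0.937, -0.002], [0.937, 0.35, 0.0], [0.001, -0.002, -1.0]]
contact_force: [0.4, -0.3, 0.1]
opening: 85.0
```

```bash
python3 sd.py sd6; python3 ph.py ph6
```

```text
1 bay [100.5   5.5] 11.1
1 bay [90.5 25.1] 11.1
1 bay [77.6 18.6] 11.1
1 bay [87.6 -1. ] 11.1
-1 bay [176.3  44.1] 11.2
-1 bay [166.3  63.7] 11.2
-1 bay [179.2  70.3] 11.2
-1 bay [189.2  50.7] 11.3
t 9.8 target [682.5 -21. ] delta [235.1 -20.9] z -1.8 turn deg -0.01 rad -0.0003 bay now [133.4  34.6] F [ 0.1  0.  -0.8] op 85.1
t 9.9 target [682.5 -21. ] delta [234.6 -20.8] z -1.8 turn deg -0.01 rad -0.0002 bay now [132.9  34.6] F [ 0.2 -0.5 -0.5] op 85.0
```

View pics/sd6.png

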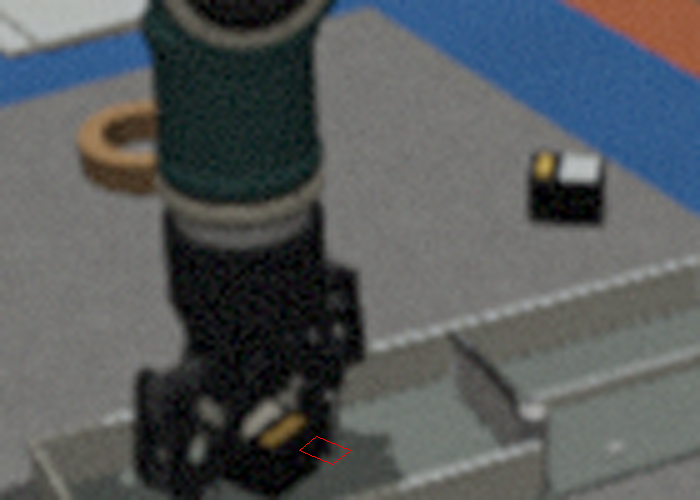

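View pics/ph6.png

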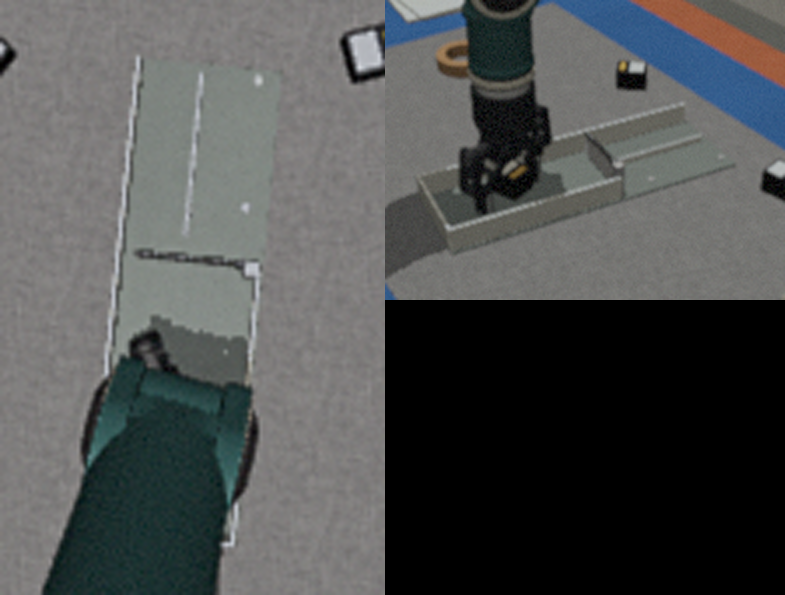

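The flap has closed behind the pack: in the top view it runs straight along the doorway from (140,253) to (245,263). I'll back off a little and lift.

>>> arm_command([
  [0.003, -0.0003, 0, 0, 0, 0, 0.085],
  [0.005, -0.0006, 0, 0, 0, 0, 0.085],
  [0.005, -0.0006, 0.01, 0, 0, 0, 0.085],
  [0.005, -0.0006, 0.03, 0, 0, 0, 0.085],
  [0.005, -0.0006, 0.06, 0, 0, 0, 0.085],
  [0.005, -0.0006, 0.09, 0, 0, 0, 0.085],
  [0.005, -0.0006, 0.12, 0, 0, 0, 0.085],
  [0.005, 0.04, 0.15, 0, 0, 0, 0.085],
  [0.005, 0.08, 0.16, 0, 0, 0, 0.085],
  [0.005, 0.12, 0.16, 0, 0, 0, 0.085],
  [0.005, 0.16, 0.16, 0, 0, 0, 0.085],
  [0.005, 0.2, 0.16, 0, 0, 0, 0.085],
  [0.005, 0.24, 0.16, 0, 0, 0, 0.085],
  [0.005, 0.24, 0.16, 0, 0, 0, 0.085],
])

```text
time: 11.3
ee_pos: [452.4, 245.9, 158.9]
tcp_rot: [[-0.358, 0.934, 0.001], [0.934, 0.358, 0.003], [0.002, 0.002, -1.0]]
contact_force: [-0.2, -0.1, -0.2]
opening: 84.8
```

```bash
python3 ph.py ph7; python3 -c "
from fit import *
for n in ('top','side'):
  read_camera(n)
  for q in ('pack','flap_edge'):
    print(n,q,[((R.T@(np.array(r['position'])[:2]-t)).round(1).tolist(),round(r['position'][2],1),round(r['confidence'],2)) for r in pinpoint(n,q)])"
```

```text
t 11.4 target [682.5 -21. ] delta [ 229.5 -261.3] z 158.6 turn deg -0.12 rad -0.0021 bay now [ 155.2 -204.8] F [-0.4 -1.2 -0.8] op 84.8
top pack [([-185.5, 170.6], -0.6, 0.77), ([113.9, 1.3], 2.8, 0.69), ([-154.0, -161.1], 0.8, 0.58), ([-195.9, 313.8], 0.6, 0.52), ([118.9, 8.7], 7.2, 0.51)]
top flap_edge [([-1.2, -14.5], 47.0, 0.55)]
side pack [([-188.3, 174.0], -1.1, 0.86), ([119.2, 15.0], 6.2, 0.85), ([-196.7, 310.5], -0.7, 0.8), ([-153.6, -160.7], 1.1, 0.6)]
side flap_edge [([-0.0, -14.9], 38.5, 0.68), ([145.5, 456.8], 1.3, 0.46)]
```

View pics/ph7.png

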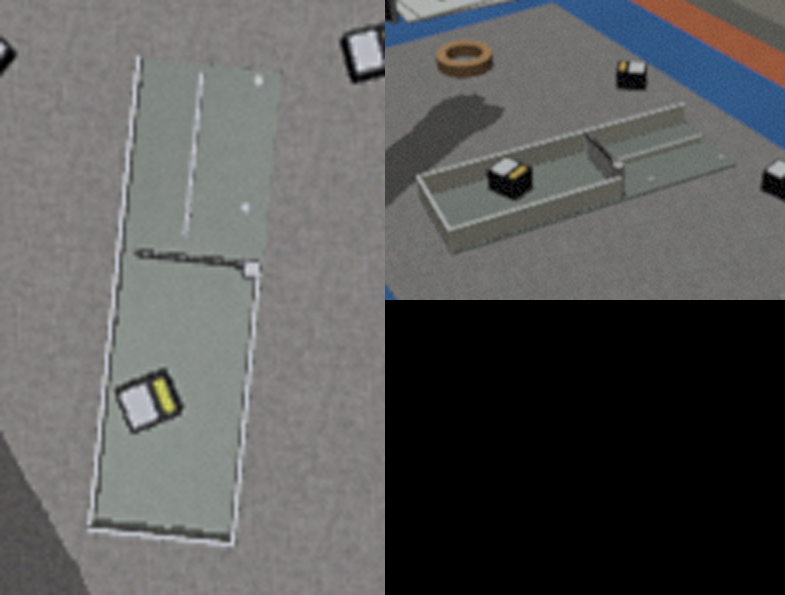

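The pack lies flat in the bay at top-view (150,400), about bay (116, 8) mm. The flap is shut, its free edge at bay x ≈ 0, and the arm is clear. Handing in.

```bash
python3 -c "
from bench import job
print(job.hand_in())"
```

```text
the job is handed in; nothing more can be done
None
```

The pack is inside the bay with the flap shut behind it, and I handed the job in at about 11.6 s; no verdict was reported.

**What I did:** With the gripper yawed and fully open, I lowered one finger beside the rail and the other behind the pack. A straight push along the lane let the leading finger open the flap and hold it while the other pushed the pack through. Midway I backed off 5 mm and moved the push point 6 mm left, because the pack was turning left.

**Last checks:**
- **Pack:** it lies flat at about bay (114–119, 1–15) mm, turned roughly 25°. The two cameras disagreed by up to 14 mm in y, which is still well inside the limits.
- **Flap:** the free edge is at bay x ≈ -1 to 0 mm, so it is shut.
- **Arm:** it is clear of everything, and the wrist force readings I took stayed at about 4 N or less.
- **Bystanders:** the arm did not go near them, but I did not re-measure their positions at the end.

**Not measured directly:** the flap angle and finger contact at the two intermediate steps. I judged them from two side pictures: the flap was wide open with the pack still before the doorway, and again with its middle about 16 mm past it.

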